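# Free the parcel scale and weigh a parcel

## Robot

A 7-joint arm with a two-finger parallel gripper is mounted at the origin on the work surface. World frame = base frame: x ahead of the robot, y to its left, z up, the work surface at z = 0. Lengths are in m, angles in rad, forces in N, time in s.
With the tool pointing down it reaches from about 0.4 to 0.9 m from the base axis. Payload 5.5 kg.
Tool frame: the origin (TCP) lies midway between the tips of the shut fingers; the grasp point (between the pads) lies 19 mm behind it (manip.grip_depth is the distance from the TCP to the grasp point, in m); z points along the fingers, x is the direction in which the jaws open and shut, and the axes are right-handed (so a half turn about z gives the same grasp; the last joint's range is limited). The gripper opens to 92 mm and grips with 3 to 60 N. Pads are 19 mm wide; open, the fingers measure 130 mm over their backs; the gripper's body (75 mm by 190 mm) begins 47 mm behind the grasp point.
Start: joints at [-1.075, 0.501, -0.427, 1.55, 0.221, 1.138, -0.21], TCP at [0.15, 0.632, 0.19] pointing down, gripper open.
Joint ranges: [-2.88, 2.88], [-0.31, 2.03], [-1.54, 1.56], [0.2, 2.42], [-1.41, 4.55], [0.19, 2.02], [-2.57, 2.57]. Speed limits (rad/s): [2.57, 2.57, 3.14, 3.14, 3.14, 3.14, 3.14].

## Interface

Orientations are given as a unit quaternion [x, y, z, w].
In Python, from bench import manip, effector, viewer gives the robot as it stands. Calls block until the motion is done:
- manip.move_pose(position, orientation): joint-space move of the TCP to a pose.
- manip.servo_line(position, ori=None, vel=0.15): straight line of the TCP; ori=None keeps the orientation; vel is the mean speed in m/s.
- manip.movej(angles): joint-space move.
- effector.open_jaws() and effector.close(f_grip=None): open the fingers fully, or close them until they stop; f_grip is the grip in N (None keeps the last).
- manip.sleep(seconds).
- manip.solve_ik(position, orientation): joint angles nearest the present ones, or None.
- viewer.get_image(name): name is "scene" or "top" or "wrist"; returns the picture (480x640x3 uint8, red, green, blue); there is no depth.
- viewer.get_calibration(name): a dict with "vfov" (degrees; the focal length in pixels is half the picture's height over the tangent of half this angle, whatever the lens; pixels are square), "cx", "cy" (the principal point, pixels), "dist_coeffs" ([k1, k2, p1, p2, k3] as OpenCV has them; the pictures are not rectified), "eye" and "attitude" of the camera in the world. Camera axes: x right, y down, z forward; pixel columns grow to the right and rows downward; lengths in m; the calibration is good to about 2 mm. A picture is of the moment at which its call begins: read the wrist's pose just before it. get_calibration takes no time and is no camera call; for the wrist camera it gives the pose at the moment of the call.
A pose or a line that the arm cannot do raises manip.PlanningError and nothing moves.
- manip.hand_in(): hands the job in, once; it reports no verdict.
Readings, each from a call of its own:
- manip.current_clock(): time.
- manip.current_q(): joint angles.
- manip.current_joint_velocities(): joint speeds.
- manip.current_tau(): joint torques, N m.
- manip.current_tool_pos(): TCP position.
- manip.current_tcp_rot(): TCP orientation.
- manip.current_force(): force on the tool from outside, world axes, zero at the start.
- manip.current_wrist_torque(): the same for the moment, N m.
- manip.current_finger_gap(): finger opening in m.
Only numpy, scipy, OpenCV 4.12 (cv2) and the standard library are available. Lean on these libraries where they do the work, as an engineer would, in place of code of your own. Each camera call takes 0.05 s, during which the arm holds its last target. There are 200 camera calls.

## Task

Get the parcel scale ready and weigh the brown parcel: lift the white charger box off the scale's front ledge, where it blocks the slides, and stand it upright in the free space of the open carton. Slide the round transport-lock knob (front track) all the way to its stop at the display end, and the flat range grip (rear track) all the way to its stop at the end away from the display; put nothing on the pan before both are home. Then set the parcel down flat in the middle of the pan; drop nothing, and leave the spray can, the tape roll and the phone-case box where they are.

Things in the scene. Friction and masses are not known exactly. Their poses are not given: they have to be found in the camera images.
- scale: Fixed grey parcel scale, 290 (its x) x 280 (its y) mm. Origin: centre of the underside, on the bench; x points away from the robot, y to the left, z up. Front ledge: x -145 to -35 mm, top 30 mm high, carrying two tracks along y; at its left end (y 90 to 138 mm) a display console, 75 mm high. Behind the ledge the housing with the pan.
- pan: Flat steel weighing pan fixed on the scale behind the ledge, 175 (x) x 276 (y) mm, top 62 mm above the bench. Origin: centre of its top face; axes as the scale.
- lock_knob (a joint): Transport lock: slide of the round knob in the front track, in m. It grows towards the display (+y of the scale); its end stop is at 0.140, the other end at 0. Stays where it is left; friction about 2.5 N.
- lock_top (a point): Centre of the top of the lock knob: an upright black cylinder, 24 mm across, top 66 mm above the bench and 36 mm above the ledge. Moves along the scale's x = -118 mm, y from -100 mm (joint 0) to +40 mm (stop).
- range_grip (a joint): Range selector: slide of the flat grip in the rear track, in m. It grows away from the display (-y of the scale); its end stop is at 0.140, the other end at 0. Stays where it is left; friction about 2.5 N.
- range_top (a point): Centre of the top of the range grip: an upright black block, 26 (scale x) x 16 (scale y) mm, top 66 mm above the bench and 36 mm above the ledge. Moves along the scale's x = -68 mm, y from +40 mm (joint 0) to -100 mm (stop). The pan's edge is 25 mm behind it.
- charger_box: Loose white retail box of a plug charger, standing on the ledge across both tracks between the two grips: 75 (x) x 40 (y) x 85 mm high, about 0.12 kg. Origin: centre of its underside; z up.
- carton: Fixed open cardboard carton, 220 (x) x 160 (y) mm outside, 95 mm high, wall and floor 5 mm, short flaps folded out and down over its two x ends (30 mm out). Origin: centre of the underside. Its +x half is filled by three more charger boxes (from x = 26 mm to the wall, 90 mm high). It stands on the left or the right of the scale.
- carton_free (a point): Centre of the floor of the carton's free space, 5 mm above the bench: free for 60 mm either way along the carton's x and 75 mm either way along its y, open above. Axes as the carton.
- parcel: Loose brown cardboard parcel, 140 (x) x 60 (y) x 50 mm high, about 0.35 kg, lying on the bench on the side of the scale where the carton is not. Origin: centre of its underside; z up.
- air_can: Bystander: spray can, 52 mm across, 140 mm high, standing off the parcel's -x end (about 24 mm gap). Origin: centre of its underside.
- tape_roll: Bystander: tape roll lying flat, 72 mm across, 40 mm high, behind the scale. Origin: centre of its underside.
- case_box: Bystander: flat phone-case box, 85 x 160 x 20 mm, between the robot and the scale. Origin: centre of its underside.
Mind the look-alikes: they are no part of the job. There is more than one size of the charger_box; the job needs the smallest.

How it is judged:
At the end, for the whole second after the job is handed in: Both slides within 5 mm of their end stops (joints above 0.135); the charger box stands upright (within 0.15 rad) and at rest on the floor of the carton's free space; the parcel lies flat (within 0.1 rad) and at rest on the pan, its centre within 40 mm of the pan's centre (value of joint each of lock_knob, range_grip above 0.135 m and x of charger_box in the frame of carton between -0.105 and 0.02 m and y of charger_box in the frame of carton between -0.07 and 0.07 m and z of charger_box in the frame of carton between 0 and 0.02 m and angle between charger_box's own z axis and vertical below 0.15 rad and linear speed of each of charger_box, parcel below 0.02 m/s and horizontal distance between parcel and pan below 0.04 m and z of parcel in the frame of pan between -0.006 and 0.006 m and angle between parcel's own z axis and vertical below 0.1 rad and contact force between parcel and pan above 0.5 N); the robot touches nothing.
It fails at once if the parcel or the charger box rests on the pan (over 0.8 N) while either slide is more than 10 mm short of its stop ((contact force between pan and parcel above 0.8 N or contact force between pan and charger_box above 0.8 N) and value of joint any of lock_knob, range_grip below 0.13 m).
It fails at once if the parcel is dropped: it falls freely faster than 0.65 m/s (about 20 mm) (contact force between the fingers and parcel below 0.05 N and linear speed of parcel above 0.65 m/s).
It fails at once if the charger box is dropped: it falls freely faster than 0.65 m/s (about 20 mm) (contact force between the fingers and charger_box below 0.05 N and linear speed of charger_box above 0.65 m/s).
It fails at once if the spray can, the tape roll or the phone-case box is moved by more than 30 mm (distance of any of air_can, tape_roll, case_box from where it was at the start of the episode above 0.03 m).
It also fails if it takes over 72 s, if anything falls off the work surface, if the arm or the gripper's body presses on something with over 40 N, if the wrist force passes 120 N, or if a joint passes its speed limit or range.

## Working session

There is one attempt and no reset: what is moved stays moved. The work goes in short steps, each a Python script; the robot and the scene stay as the last script left them, time stands still between calls to the robot, and variables do not carry over. Pictures are saved under pics/ and viewed, about 8 in all and at most 12, crops included, and the job is handed in when it is done.

```bash
ls; mkdir -p pics; python3 - <<'E'
from bench import manip, effector, viewer
import cv2
for n in("top","scene"):
    im=viewer.get_image(n); cv2.imwrite(f"pics/{n}0.png",im[:,:,::-1]); print(n,viewer.get_calibration(n))
print(viewer.get_calibration("wrist"),manip.current_tcp_rot(),manip.current_tool_pos(),manip.current_clock(),manip.grip_depth)
E
```

```text
pics
top {'vfov': 56.84798907590567, 'cx': 320.72033512527696, 'cy': 237.12601473590928, 'dist_coeffs': array([0.02440877, 0.        , 0.        , 0.        , 0.        ]), 'eye': array([0.4790782 , 0.00403093, 1.29344419]), 'attitude': array([-0.69631904,  0.71643122, -0.03497264,  0.02535763])}
scene {'vfov': 47.07518884168171, 'cx': 320.2092828517495, 'cy': 253.3415028311219, 'dist_coeffs': array([-0.12685186,  0.        ,  0.        ,  0.        ,  0.        ]), 'eye': array([ 1.1726756, -0.4843951,  1.2092594]), 'attitude': array([ 0.86848261,  0.39990305, -0.12085669, -0.26685045])}
{'vfov': 69.66882439688091, 'cx': 320.32596490154, 'cy': 241.28947727980662, 'dist_coeffs': array([-0.02137179,  0.        ,  0.        ,  0.        ,  0.        ]), 'eye': array([0.0791379 , 0.65013907, 0.38391117]), 'attitude': array([0.77705718, 0.61437907, 0.08434844, 0.10773036])} [ 7.84436199e-01  6.20208916e-01 -7.00128088e-04  5.10981847e-04] [0.14985888 0.63178906 0.18878081] 0.1 0.0188
```

View pics/top0.png

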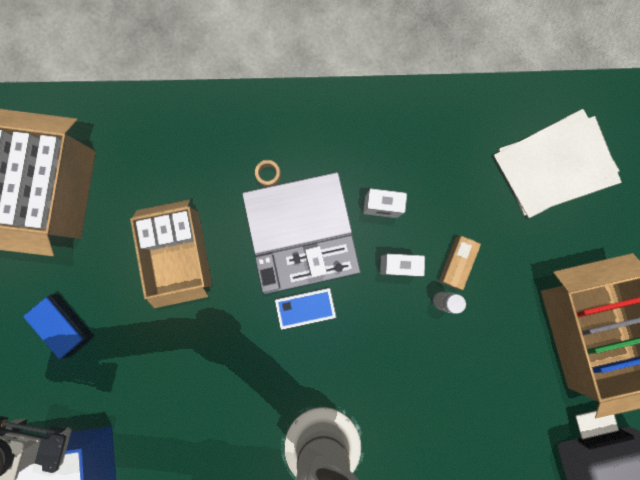

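View pics/scene0.png

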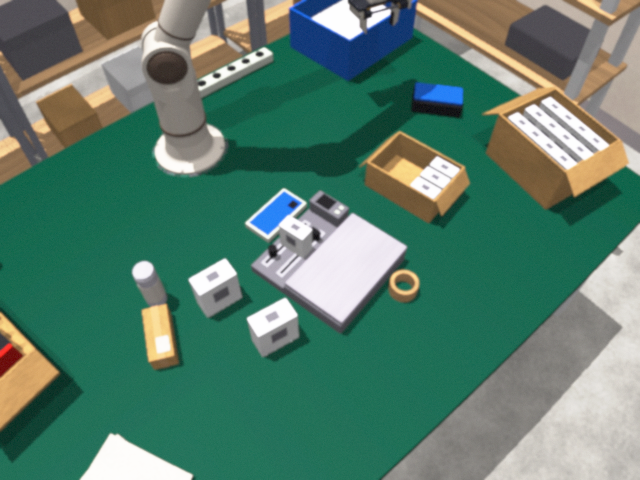

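The top view shows the scale at about (300,235), the carton on its left at (170,255), and the parcel and can on its right at (461,262) and (452,303). The target charger box is on the ledge at (316,262), with the grip at (297,258) and the knob at (338,267). I'll enlarge this.

```bash
cat > h.py <<'E'
import numpy as np, cv2
from scipy.spatial.transform import Rotation as R
def pix2w(cal,uv,z):
    f=240/np.tan(np.radians(cal["vfov"])/2)
    K=np.array([[f,0,cal["cx"]],[0,f,cal["cy"]],[0,0,1.]])
    n=cv2.undistortPoints(np.array(uv,float).reshape(-1,1,2),K,cal["dist_coeffs"]).reshape(-1,2)
    d=R.from_quat(cal["attitude"]).apply(np.c_[n,np.ones(len(n))])
    t=(np.broadcast_to(z,len(d))-cal["eye"][2])/d[:,2]
    return cal["eye"]+d*t[:,None]
def w2pix(cal,P):
    f=240/np.tan(np.radians(cal["vfov"])/2)
    K=np.array([[f,0,cal["cx"]],[0,f,cal["cy"]],[0,0,1.]])
    r=R.from_quat(cal["attitude"]).inv(); 
    p=r.apply(np.atleast_2d(P)-cal["eye"])
    return cv2.projectPoints(p,np.zeros(3),np.zeros(3),K,cal["dist_coeffs"])[0].reshape(-1,2)
def fit(loc,w):
    """2D rigid fit: w = Rz(yaw) loc + t ; returns x,y,yaw,rms"""
    a=np.array(loc)[:,0]+1j*np.array(loc)[:,1]; b=np.array(w)[:,0]+1j*np.array(w)[:,1]
    s=np.angle(np.sum((b-b.mean())*np.conj(a-a.mean()))); t=b.mean()-np.exp(1j*s)*a.mean()
    return t.real,t.imag,s,np.sqrt(np.mean(abs(b-t-np.exp(1j*s)*a)**2))
E
python3 - <<'E'
import cv2,numpy as np
im=cv2.imread("pics/top0.png")
c=np.zeros((600,800,3),np.uint8)
a=cv2.resize(im[160:310,120:370],None,fx=3,fy=3,interpolation=cv2.INTER_CUBIC); c[:450,:750]=a
cv2.imwrite("pics/c1.png",c[:450])
a=cv2.resize(im[222:322,425:495],None,fx=6,fy=6,interpolation=cv2.INTER_CUBIC); cv2.imwrite("pics/c2.png",a)
E
```

```text
(no output)
```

View pics/c1.png

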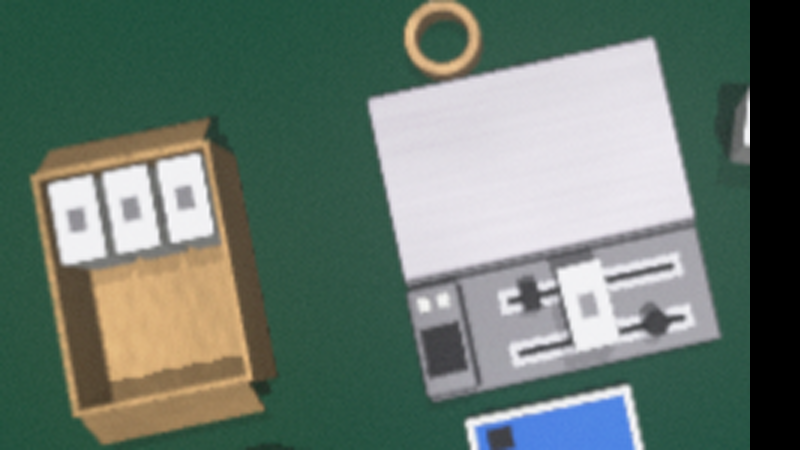

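View pics/c2.png

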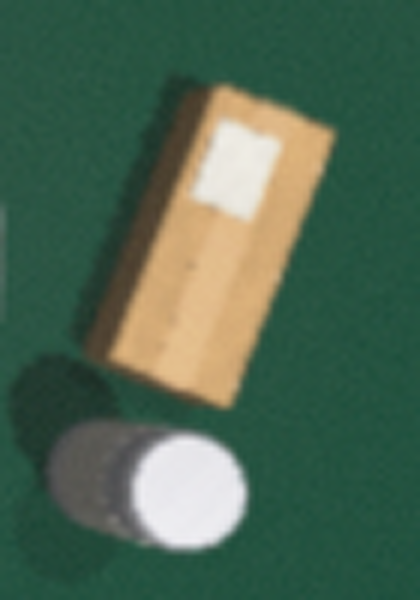

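```bash
cat > m1.py <<'E'
from bench import viewer
from h import *
cal=viewer.get_calibration("top")
def go(n,c,s,off,z,lx,ly):
    uv=(np.array(c)+.5)/s-.5+off
    w=pix2w(cal,uv,z)
    print(n,np.round(fit([(lx,ly),(lx,-ly),(-lx,-ly),(-lx,ly)],w),4), np.round([np.linalg.norm(w[i]-w[(i+1)%4]) for i in range(4)],3))
o=(120,160)
go("pan",[(368,98),(653,38),(694,217),(407,278)],3,o,.062,.0875,.138)
go("box",[(557,266),(601,258),(620,342),(575,351)],3,o,.115,.0375,.02)
go("carton",[(33,177),(208,140),(251,378),(78,414)],3,o,.095,.11,.08)
go("parcel",[(218,84),(335,130),(232,408),(107,360)],6,(425,222),.05,.07,.03)
print("knob,grip",pix2w(cal,(np.array([(656,319),(528,292)])+.5)/3-.5+o,.066))
print("can",pix2w(cal,(np.array([(188,492)])+.5)/6-.5+(425,222),.14))
E
python3 m1.py
```

```text
pan [0.6564 0.0511 0.186  0.0022] [0.273 0.173 0.272 0.173]
box [0.5163 0.0016 0.1816 0.0009] [0.04  0.076 0.04  0.077]
carton [0.5534 0.3994 0.1811 0.0024] [0.159 0.218 0.155 0.217]
parcel [ 0.5031 -0.4079 -0.4188  0.001 ] [0.058 0.14  0.062 0.14 ]
knob,grip [[ 0.50242209 -0.06054402  0.066     ]
 [ 0.53064387  0.05666511  0.066     ]]
can [[ 0.39574771 -0.35685195  0.14      ]]
```

```bash
cat >> h.py <<'E'
S=np.array([.5999,.0405]); YAW=.186
C=np.array([.5534,.3994]); CY=.183
def loc(o,yaw,x,y): return np.array(o)+np.array([np.cos(yaw)*x-np.sin(yaw)*y,np.sin(yaw)*x+np.cos(yaw)*y])
def Q(th): return [np.cos(th/2),np.sin(th/2),0,0]
E
python3 - <<'E'
from bench import manip,viewer
from h import *
manip.move_pose([.5163,.0016,.2],Q(YAW+np.pi/2))
cal=viewer.get_calibration("wrist"); im=viewer.get_image("wrist")
cv2.imwrite("pics/w1.png",im[:,:,::-1]); np.save("w1.npy",cal,allow_pickle=True)
print(manip.current_clock(),manip.current_tool_pos(),manip.current_q(),manip.current_force())
b=loc(S,YAW,-.0894,-.0228)
P=[[*loc([.5163,.0016],YAW,x,y),.115] for x,y in((.0375,.02),(.0375,-.02),(-.0375,-.02),(-.0375,.02))]
P+=[[*loc(S,YAW,-.118,-.081),.066],[*loc(S,YAW,-.068,.0287),.066],[*loc(S,YAW,-.03,.138),.062],[*loc(S,YAW,-.03,-.138),.062]]
print(w2pix(cal,P).round(0).tolist())
E
```

```text
2.7333 [0.51640766 0.00263561 0.19996497] [-0.09124769  0.21948334  0.03955603  1.88522816 -0.01032433  1.03705243
  1.71101803] [-0.79461669 -0.81944632  0.63180547]
[[341.0, 275.0], [295.0, 275.0], [293.0, 189.0], [342.0, 189.0], [257.0, 192.0], [370.0, 242.0], [473.0, 276.0], [207.0, 276.0]]
```

View pics/w1.png

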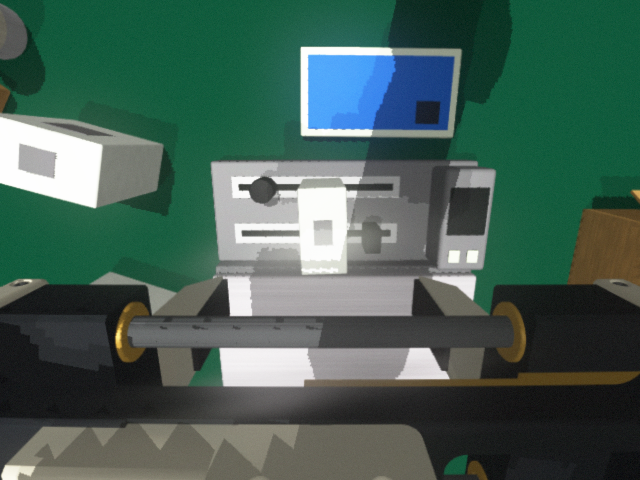

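The wrist view shows the box top at about (299–346, 180–273), the knob at (263,189) and the grip at (372,236). That is about 4 mm further toward +y than the top camera gave, so I'll correct for it. Next I'll grasp, lift and carry the box over the carton, then look.

```bash
sed -i 's/^S=.*/S=np.array([.5975,.0440]); YAW=.186/' h.py
python3 - <<'E'
from bench import manip,viewer,effector
from h import *
b=loc([.5163,.0016],YAW,-.001,.0035)
q=Q(YAW+np.pi/2)
manip.servo_line([*b,.12],q,.2)
manip.servo_line([*b,.078],q,.1)
effector.close(20)
print("gap",manip.current_finger_gap(),manip.current_force())
manip.servo_line([*b,.22],q,.2)
print("gap",manip.current_finger_gap(),manip.current_force())
c=loc(C,CY,-.043,0)
manip.servo_line([*c,.22],Q(CY+np.pi/2),.3)
cal=viewer.get_calibration("wrist"); im=viewer.get_image("wrist"); cv2.imwrite("pics/w2.png",im[:,:,::-1])
print(manip.current_clock(),manip.current_tool_pos(),c,manip.current_finger_gap())
P=[[*loc(C,CY,x,y),.095] for x,y in((.11,.08),(.11,-.08),(-.11,-.08),(-.11,.08))]+[[*loc(C,CY,x,y),.005] for x,y in((-.105,-.075),(-.105,.075))]
print(w2pix(cal,P).round(0).tolist())
E
```

```text
gap 0.010864517010117182 [-3.43456024 -4.89530077 19.4503442 ]
gap 0.00029919582800443513 [ 0.53497624  0.31755332 -0.06572037]
7.475 [0.51201053 0.38927209 0.21996679] [0.51111801 0.39157485] 0.0005437873928436202
[[396.0, 362.0], [247.0, 363.0], [233.0, 151.0], [411.0, 150.0], [256.0, 154.0], [386.0, 153.0]]
```

View pics/w2.png

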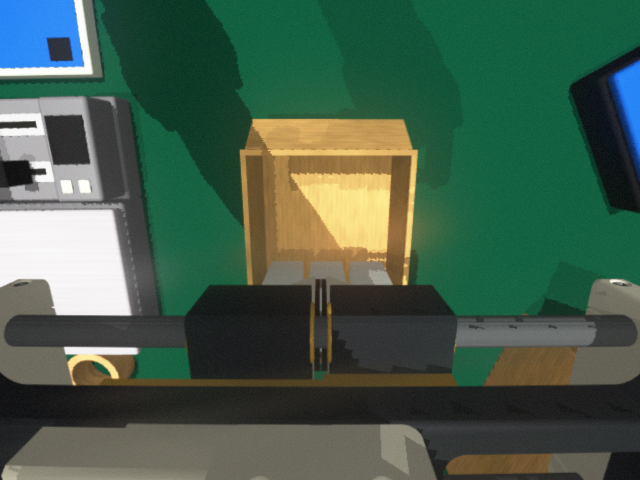

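The grasp missed: the gap is 0 and the hand is empty. I'll check what happened to the box.

```bash
python3 - <<'E'
from bench import manip,viewer,effector
from h import *
a=viewer.get_image("top")[215:305,235:375,::-1]; b=viewer.get_image("scene")[170:330,220:430,::-1]
a=cv2.resize(a,None,fx=5,fy=5,interpolation=cv2.INTER_CUBIC)[:, :700]
c=np.zeros((600,800,3),np.uint8); c[:300,:467]=cv2.resize(a,(467,300)); b=cv2.resize(b,(394,300),interpolation=cv2.INTER_CUBIC); c[300:,:394]=b
cv2.imwrite("pics/c3.png",c); print(manip.current_tool_pos(),manip.current_force())
E
```

```text
[0.51192728 0.38979458 0.22030616] [-0.3671369   0.01065477 -0.42624944]
```

View pics/c3.png

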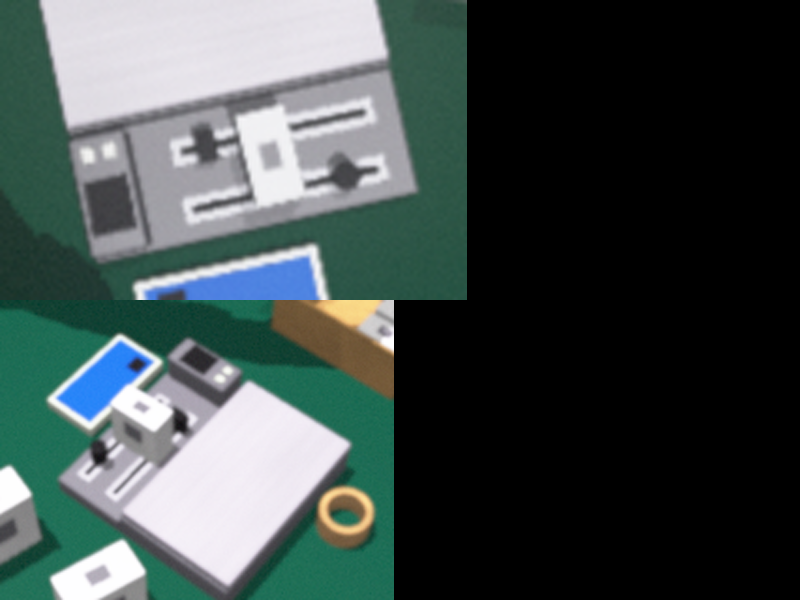

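The box still stands where it was, unmoved. I'll retry with readings at each step.

```bash
python3 - <<'E'
from bench import manip,viewer,effector
from h import *
def st(n): print(n,round(manip.current_clock(),2),np.round(manip.current_tool_pos(),4),round(manip.current_finger_gap(),4),np.round(manip.current_force(),1))
b=loc([.5163,.0016],YAW,-.001,.0035)
q=Q(YAW+np.pi/2)
effector.open_jaws(); st("open")
manip.servo_line([*b,.20],q,.35); st("over")
manip.servo_line([*b,.13],q,.15); st("130")
manip.servo_line([*b,.10],q,.1); st("100")
cv2.imwrite("pics/s3.png",viewer.get_image("scene")[130:330,180:430,::-1])
cv2.imwrite("pics/w3.png",viewer.get_image("wrist")[:,:,::-1])
E
python3 -c "
import cv2,numpy as np
a=cv2.resize(cv2.imread('pics/s3.png'),(500,400));b=cv2.resize(cv2.imread('pics/w3.png'),(300,225))
c=np.zeros((400,800,3),np.uint8);c[:,:500]=a;c[:225,500:]=b;cv2.imwrite('pics/m3.png',c)"
```

```text
open 9.03 [0.5111 0.3916 0.22  ] 0.0917 [-0.1  0.9 -0.1]
over 10.29 [0.5146 0.0067 0.2001] 0.092 [ 0.3 -0.4  0.2]
130 10.91 [0.5151 0.0057 0.1304] 0.0919 [ 0.4 -0.1  0.3]
100 11.36 [0.515  0.0049 0.1004] 0.0916 [ 0.7 -0.2  1.4]
```

View pics/m3.png

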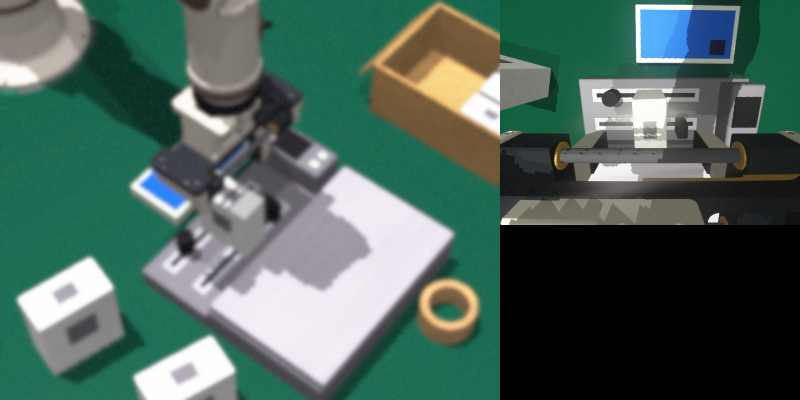

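```bash
python3 - <<'E'
from bench import manip,viewer,effector
from h import *
def st(n): print(n,round(manip.current_clock(),2),np.round(manip.current_tool_pos(),4),round(manip.current_finger_gap(),4),np.round(manip.current_force(),1),np.round(manip.current_wrist_torque(),2))
p=manip.current_tool_pos()
b=loc([.5163,.0016],YAW,-.001,.0035)
q=Q(YAW+np.pi/2)
for z in(.09,.08,.074):
    manip.servo_line([*b,z],q,.08); st(z)
effector.close(12); st("closed")
cv2.imwrite("pics/s4.png",cv2.resize(viewer.get_image("scene")[130:330,180:430,::-1],(500,400)))
manip.sleep(.2);st("later")
E
```

```text
0.09 11.73 [0.5143 0.0048 0.0898] 0.0918 [-0.6 -0.8  0.5] [0.1  0.05 0.02]
0.08 12.01 [0.5141 0.0048 0.0796] 0.0918 [-0.1  0.3 -0.4] [0.04 0.   0.01]
0.074 12.26 [0.5143 0.0048 0.0737] 0.0922 [ 0.4  0.9 -0.1] [-0.01 -0.04 -0.03]
closed 13.12 [0.5147 0.0048 0.074 ] 0.0393 [0.2 0.5 0.4] [ 0.07  0.06 -0.01]
later 13.38 [0.5147 0.0048 0.074 ] 0.0398 [-0.3 -0.4  0.2] [ 0.01 -0.03 -0.02]
```

```bash
python3 - <<'E'
from bench import manip,viewer,effector
from h import *
def st(n): print(n,round(manip.current_clock(),2),np.round(manip.current_tool_pos(),4),round(manip.current_finger_gap(),4),np.round(manip.current_force(),1))
b=loc([.5163,.0016],YAW,-.001,.0035); q=Q(YAW+np.pi/2)
manip.servo_line([*b,.079],q,.03); st("5mm")
if manip.current_finger_gap()>.035:
    manip.servo_line([*b,.215],q,.15); st("up")
    if manip.current_finger_gap()>.035:
        c=loc(C,CY,-.043,.002)
        manip.servo_line([*c,.215],Q(CY+np.pi/2),.25); manip.sleep(.2); st("carton")
        cal=viewer.get_calibration("wrist"); cv2.imwrite("pics/w4.png",viewer.get_image("wrist")[:,:,::-1])
        P=[[*loc(C,CY,x,y),.095] for x,y in((.11,.08),(.11,-.08),(-.11,-.08),(-.11,.08))]+[[*loc(C,CY,.026,y),.09] for y in (-.07,0,.07)]
        print(w2pix(cal,P).round(0).tolist())
E
```

```text
5mm 13.69 [0.5148 0.0049 0.0792] 0.0396 [ 0.9 -0.  -0.7]
up 14.75 [0.5138 0.0048 0.214 ] 0.04 [-1.1 -0.3 -1.4]
carton 16.66 [0.5112 0.3925 0.2152] 0.0395 [ 0.2 -0.4 -1. ]
[[394.0, 365.0], [243.0, 365.0], [228.0, 151.0], [408.0, 150.0], [249.0, 290.0], [318.0, 290.0], [388.0, 290.0]]
```

View pics/w4.png

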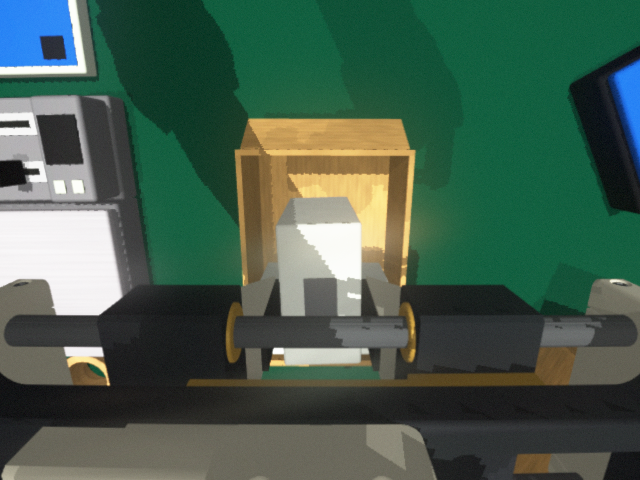

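The box is held upright, with the gap at 39.5 mm. The carton rim spans columns 236–413 at row 151, so it lies about 5 mm further toward +y than I had it. I'll correct for that, lower the box and release it. Then I'll push both slides.

```bash
cat >> h.py <<'E'
from bench import manip,viewer,effector
def st(n): print(n,round(manip.current_clock(),2),np.round(manip.current_tool_pos(),4),round(manip.current_finger_gap(),4),np.round(manip.current_force(),1))
E
python3 - <<'E'
from h import *
c=loc(C,CY,-.043,.0065); q=Q(CY+np.pi/2)
manip.servo_line([*c,.14],q,.15)
manip.servo_line([*c,.056],q,.1); st("low")
z=.056
while z>.046:
    z-=.002; manip.servo_line([*c,z],q,.04)
    if manip.current_force()[2]>2: break
st("down")
effector.open_jaws(); st("open")
manip.servo_line([*c,.2],q,.2); st("up")
cv2.imwrite("pics/w5.png",viewer.get_image("wrist")[:,:,::-1])
for n,x,y in(("knob",-.118,-.115),("grip",-.068,.062)):
  for t in(0,np.pi): 
    s=manip.solve_ik([*loc(S,YAW,x,y),.045],Q(YAW+t)); print(n,t,None if s is None else np.round(s,2))
E
```

```text
low 18.35 [0.5105 0.3985 0.0567] 0.0395 [-0.2  0.8 -0.4]
down 19.35 [0.5103 0.398  0.0486] 0.0395 [-1.5 -0.6  3.4]
open 20.32 [0.51   0.3979 0.048 ] 0.0918 [ 0.  -0.7 -0. ]
up 21.23 [0.5092 0.3973 0.1987] 0.0923 [0.2 0.8 0.4]
knob 0 [-0.13  0.44  0.31  2.03 -0.2   0.7   0.5 ]
knob 3.141592653589793 [-0.81  0.97  1.35  2.05 -1.09  1.14 -1.89]
grip 0 [-0.4   0.45  0.21  1.99 -0.14  0.71  0.08]
grip 3.141592653589793 [ 0.47  0.63 -0.89  1.96  0.64  0.87  2.56]
```

View pics/w5.png

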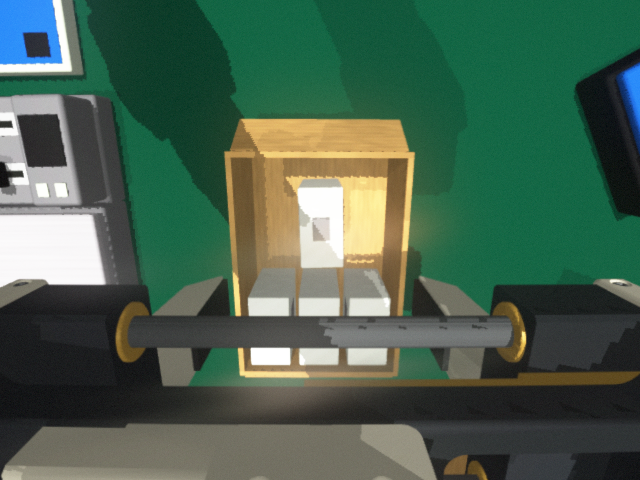

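The charger box stands upright in the free space, with its top at (300–343, 183–267). Next, the slides.

```bash
cat > push.py <<'E'
from h import *
q=Q(YAW); Z=.044; ey=np.array([-np.sin(YAW),np.cos(YAW)])
def push(n,x,y0,y1,sg):
    P=lambda y,z:[*loc(S,YAW,x,y),z]
    manip.move_pose(P(y0,.14),q); st(n+" over")
    manip.servo_line(P(y0,Z),q,.15); st("down")
    manip.servo_line(P(y1-sg*.008,Z),q,.08); st("near")
    y=y1-sg*.008
    for k in range(18):
        y+=sg*.001; manip.servo_line(P(y,Z),q,.03)
        f=-sg*(manip.current_force()[:2]@ey)
        if f>9: break
    p=manip.current_tool_pos()[:2]-S
    print(n,"end cmd y",round(y,4),"expected",y1,"actual",round(p@ey,4),"F",round(f,1))
    y-=sg*.006; manip.servo_line(P(y,Z),q,.08)
    manip.servo_line(P(y,.13),q,.2); st("up")
E
python3 - <<'E'
from push import *
effector.close(20)
push("grip",-.068,.064,-.0825,-1)
push("knob",-.118,-.118,.0185,1)
cv2.imwrite("pics/top6.png",viewer.get_image("top")[:,:,::-1])
E
```

```text
grip over 23.9 [0.5193 0.096  0.1403] 0.0005 [ 0.7  0.6 -0.5]
down 24.69 [0.5196 0.0948 0.0445] 0.0005 [1.4 0.4 0.4]
near 26.57 [ 0.5444 -0.0412  0.044 ] 0.0007 [ 0.  -0.1 -0.2]
grip end cmd y -0.0925 expected -0.0825 actual -0.0926 F 0.7
up 31.91 [ 0.5463 -0.0534  0.1296] 0.0006 [-0.2  0.1 -1.4]
knob over 32.26 [ 0.501  -0.0951  0.1385] 0.0004 [0.4 1.  0.6]
down 33.05 [ 0.504  -0.0936  0.0442] 0.0002 [-0.2  0.3  0.3]
near 34.81 [0.4797 0.0319 0.044 ] 0.0005 [0.5 0.1 0.8]
knob end cmd y 0.0285 expected 0.0185 actual 0.0286 F 0.4
up 40.14 [0.477  0.0444 0.1296] 0.0003 [-0.2 -0.9 -0.6]
```

```bash
python3 -c "
import cv2
a=cv2.imread('pics/top6.png')[215:305,235:375];cv2.imwrite('pics/c6.png',cv2.resize(a,None,fx=5.5,fy=5.5,interpolation=cv2.INTER_CUBIC))
from h import *
print(manip.current_clock(), manip.current_tool_pos())
cal=viewer.get_calibration('top')
P=[[*loc(S,YAW,x,y),z] for x,y,z in((-.118,.04,.066),(-.118,-.1,.066),(-.068,.04,.066),(-.068,-.1,.066),(-.03,.138,.062),(-.03,-.138,.062),(-.118,.04,.03),(-.068,-.1,.03))]
print(((w2pix(cal,P)-[235,215]+.5)*5.5).round(0).tolist())
"
```

```text
40.1917 [0.4763039  0.04429965 0.12887212]
[[329.0, 347.0], [602.0, 287.0], [309.0, 249.0], [581.0, 190.0], [103.0, 217.0], [637.0, 102.0], [333.0, 346.0], [577.0, 194.0]]
```

View pics/c6.png

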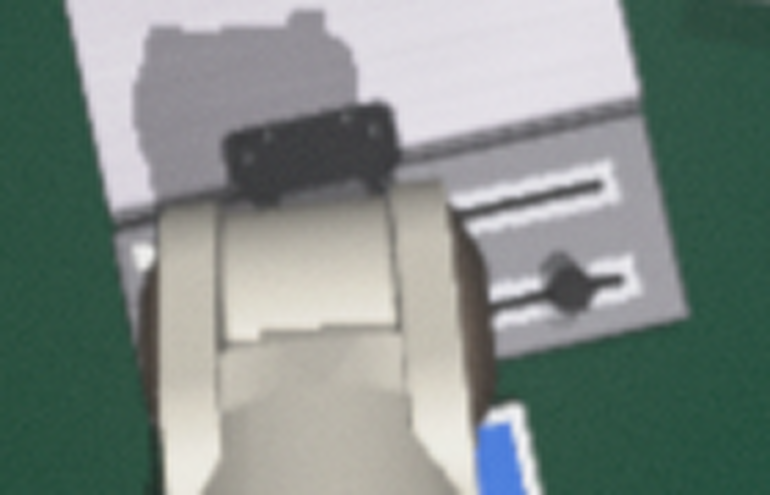

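```bash
python3 -c "
from h import *
cal=viewer.get_calibration('wrist'); p=manip.current_tool_pos(); r=R.from_quat(manip.current_tcp_rot())
rel=dict(cal); rel['eye']=r.inv().apply(cal['eye']-p); rel['attitude']=(r.inv()*R.from_quat(cal['attitude'])).as_quat()
print(rel['eye'])
for z in(0,-.0188,-.038,-.06):
  print(z,w2pix(rel,[[x,y,z] for x in(-.065,-.046,.046,.065) for y in(-.0095,.0095)]).round(0).tolist())
for u in([(279,225),(360,225)],[(293,198),(352,198)],[(279,362),(361,362)]):
  for z in(.045,.03,0,-.02,-.04,-.06):
    w=pix2w(rel,u,z); print(z,np.round(w[:,:2],4).tolist(),round(abs(w[1,0]-w[0,0]),4))
"
```

```text
[ 0.00052224 -0.07416044 -0.19512278]
0 [[211.0, 257.0], [213.0, 287.0], [242.0, 257.0], [244.0, 287.0], [397.0, 257.0], [395.0, 287.0], [428.0, 257.0], [426.0, 287.0]]
-0.0188 [[200.0, 268.0], [203.0, 300.0], [235.0, 268.0], [237.0, 300.0], [404.0, 268.0], [402.0, 300.0], [439.0, 268.0], [436.0, 300.0]]
-0.038 [[187.0, 281.0], [191.0, 316.0], [226.0, 281.0], [228.0, 316.0], [413.0, 281.0], [410.0, 316.0], [452.0, 281.0], [448.0, 316.0]]
-0.06 [[168.0, 301.0], [173.0, 340.0], [212.0, 301.0], [216.0, 340.0], [426.0, 301.0], [423.0, 340.0], [470.0, 301.0], [465.0, 340.0]]
0.045 [[-0.029, -0.0187], [0.0288, -0.0187]] 0.0578
0.03 [[-0.0272, -0.0221], [0.027, -0.0221]] 0.0542
0 [[-0.0235, -0.0291], [0.0235, -0.0291]] 0.047
-0.02 [[-0.021, -0.0337], [0.0212, -0.0337]] 0.0422
-0.04 [[-0.0186, -0.0383], [0.0188, -0.0383]] 0.0374
-0.06 [[-0.0161, -0.0429], [0.0164, -0.0429]] 0.0325
0.045 [[-0.0186, -0.038], [0.0226, -0.038]] 0.0412
0.03 [[-0.0174, -0.0403], [0.0212, -0.0403]] 0.0387
0 [[-0.015, -0.0448], [0.0185, -0.0448]] 0.0335
-0.02 [[-0.0134, -0.0478], [0.0166, -0.0478]] 0.0301
-0.04 [[-0.0118, -0.0508], [0.0148, -0.0508]] 0.0266
-0.06 [[-0.0102, -0.0538], [0.013, -0.0538]] 0.0232
0.045 [[-0.0328, 0.0944], [0.0332, 0.0944]] 0.066
0.03 [[-0.0307, 0.0838], [0.0312, 0.0838]] 0.0619
0 [[-0.0266, 0.0628], [0.0271, 0.0628]] 0.0536
-0.02 [[-0.0238, 0.0487], [0.0244, 0.0487]] 0.0481
-0.04 [[-0.021, 0.0347], [0.0216, 0.0347]] 0.0426
-0.06 [[-0.0182, 0.0207], [0.0189, 0.0207]] 0.0371
```

The overlay in w5 puts the real fingertips about 37 mm behind the reported TCP: the inner tip is at (413,280), which matches tool z = −0.038. That also explains the first failed grasp at 0.078 and why the pushes passed over both slides. I'll compensate and push again, faster and using the force reading.

```bash
cat > push2.py <<'E'
from h import *
q=Q(YAW); Z=.016; ey=np.array([-np.sin(YAW),np.cos(YAW)])
def push(n,x,y0,y1,sg):
    P=lambda y,z:[*loc(S,YAW,x,y),z]
    F=lambda: -sg*(manip.current_force()[:2]@ey)
    manip.servo_line(P(y0,.055),q,.3)
    manip.servo_line(P(y0,Z),q,.12); st("down")
    y=y1-sg*.06; manip.servo_line(P(y,Z),q,.12); print("mid F",F().round(1))
    y=y1-sg*.003; manip.servo_line(P(y,Z),q,.12); f=F()
    for k in range(6):
        if f>8: break
        y+=sg*.002; manip.servo_line(P(y,Z),q,.04); f=F()
    p=manip.current_tool_pos()[:2]-S
    print(n,"cmd y",round(y,4),"expected",y1,"actual",round(p@ey,4),"F",round(f,1))
    y-=sg*.005; manip.servo_line(P(y,Z),q,.1)
    manip.servo_line(P(y,.055),q,.2); st("up")
    return f
E
python3 - <<'E'
from push2 import *
f=push("grip",-.068,.064,-.0825,-1)
if f>8: push("knob",-.118,-.118,.0185,1)
E
```

```text
down 41.15 [0.5189 0.0936 0.0165] 0.0001 [ 0.8 -0.2  0.1]
mid F -1.4
grip cmd y -0.0855 expected -0.0825 actual -0.082 F 8.1
up 43.99 [ 0.5468 -0.0488  0.0561] 0.0005 [ 0.5  0.9 -0.1]
down 44.83 [ 0.5033 -0.0932  0.0155] 0.0003 [ 0.1 -1.   0. ]
mid F -0.1
knob cmd y 0.0215 expected 0.0185 actual 0.0171 F 11.1
up 47.58 [0.4794 0.0397 0.0559] 0.0004 [ 0.5 -0.7 -1. ]
```

Both slides stopped against force (8 and 11 N) at the expected end positions. I'll hover over the parcel and check the slides and the parcel in one composite picture.

```bash
python3 - <<'E'
from h import *
p=manip.current_tool_pos()
manip.servo_line([*p[:2],.13],None,.3)
effector.open_jaws()
manip.move_pose([.5031,-.405,.13],Q(-.4188+np.pi/2)); st("over")
cal=viewer.get_calibration('wrist'); w=viewer.get_image('wrist'); t=viewer.get_image('top')
a=cv2.resize(t[225:300,245:365],None,fx=6.5,fy=4.6 and 6.5,interpolation=cv2.INTER_CUBIC)[:,:780,::-1]
c=np.zeros((600,800,3),np.uint8); c[:340,:546]=cv2.resize(a,(546,340)); c[340:,:347]=cv2.resize(w,(347,260),interpolation=cv2.INTER_AREA)[:,:,::-1]
cv2.imwrite('pics/c7.png',c); cv2.imwrite('pics/w7.png',w[:,:,::-1])
P=[[*loc([.5031,-.4079],-.4188,x,y),.05] for x,y in((.07,.03),(.07,-.03),(-.07,-.03),(-.07,.03))]
print('parcel in full w',w2pix(cal,P).round(0).tolist(),'in c7',(w2pix(cal,P)*.542+[0,340]).round(0).tolist())
ct=viewer.get_calibration('top')
P=[[*loc(S,YAW,x,y),.066] for x,y in((-.118,.04),(-.068,-.1))]
print('stops in c7',((w2pix(ct,P)-[245,225]+.5)*4.55).round(0).tolist())
E
```

```text
over 51.07 [ 0.504  -0.4034  0.1299] 0.0915 [-0.9 -0.6 -0.5]
parcel in full w [[348.0, 314.0], [280.0, 314.0], [274.0, 150.0], [352.0, 150.0]] in c7 [[188.0, 510.0], [152.0, 510.0], [149.0, 421.0], [191.0, 421.0]]
stops in c7 [[227.0, 241.0], [435.0, 112.0]]
```

View pics/c7.png

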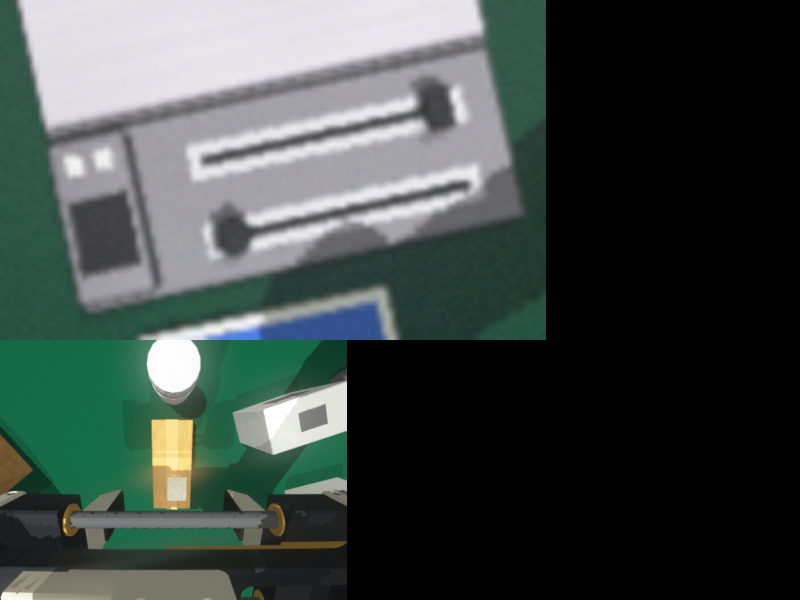

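In c7 both slides sit at the ends of their tracks: the knob at (230,232) on the display end and the grip at (437,107) on the far end. The parcel is about 4 mm toward its +y from my estimate. I'll grasp it and set it on the pan.

```bash
python3 - <<'E'
from h import *
b=[.5045,-.4047]; q=Q(-.4188+np.pi/2); q2=Q(YAW+np.pi/2)
zg=-.010
for zg in(-.010,-.004):
    try:
        manip.servo_line([*b,zg],q,.2); break
    except manip.PlanningError as e: print(e)
st("down"); effector.close(30); st("closed")
if not .05<manip.current_finger_gap()<.07: raise SystemExit
manip.servo_line([*b,zg+.008],q,.06); st("8mm")
if manip.current_finger_gap()<.05: raise SystemExit
manip.servo_line([*b,.19],q,.22)
c=loc(S,YAW,.0575,0)
manip.servo_line([*c,.19],q2,.3); st("over pan")
E
```

```text
down 52.02 [ 0.5054 -0.4054 -0.0089] 0.0917 [1.5 0.  0.8]
closed 52.62 [ 0.5046 -0.4055 -0.0094] 0.0598 [0.8 0.2 4. ]
8mm 52.91 [ 0.5045 -0.4042 -0.002 ] 0.0594 [-0.1 -0.  -2.8]
over pan 55.69 [0.6538 0.0517 0.19  ] 0.0599 [-1.3  0.4 -2.9]
```

```bash
python3 - <<'E'
from h import *
q2=Q(YAW+np.pi/2); c=loc(S,YAW,.0575,0); z0=-.0094+.062
manip.servo_line([*c,z0+.03],q2,.2)
manip.servo_line([*c,z0+.007],q2,.06); st("near")
z=z0+.007
for k in range(6):
    z-=.002; manip.servo_line([*c,z],q2,.04)
    if manip.current_force()[2]>1: break
st("touch"); print(z-z0)
if manip.current_force()[2]>0:
    effector.open_jaws(); st("open")
    manip.servo_line([*c,z+.12],q2,.25); st("up")
    manip.sleep(.2)
    cv2.imwrite("pics/f.png",cv2.resize(viewer.get_image("scene")[130:350,200:480,::-1],None,fx=2,fy=2)); cv2.imwrite("pics/fw.png",viewer.get_image("wrist")[:,:,::-1])
E
```

```text
near 56.91 [0.6537 0.0546 0.0592] 0.0596 [ 0.   1.4 -3.8]
touch 57.91 [0.6544 0.0547 0.0525] 0.0597 [-1.8 -0.3  4.4]
-0.0010000000000000078
open 58.62 [0.654  0.0546 0.0516] 0.0918 [-0.5 -0.1 -0.2]
up 59.26 [0.654  0.0546 0.172 ] 0.092 [-0.  -0.1 -0.6]
```

No more pictures can be viewed, so I'll check the parcel numerically from the saved wrist image before handing in.

```bash
python3 - <<'E'
from h import *
im=cv2.imread("pics/fw.png"); h=cv2.cvtColor(im,cv2.COLOR_BGR2HSV)
m=cv2.inRange(h,(8,60,60),(25,255,255)); m[285:]=0; m[:,:200]=0; m[:,450:]=0
ys,xs=np.where(m>0); cal=viewer.get_calibration("wrist")
print(len(xs),np.percentile(xs,[1,50,99]),np.percentile(ys,[1,50,99]))
c=loc(S,YAW,.0575,0)
P=[[*loc(c,YAW,x,y),.112] for x,y in((.07,.03),(.07,-.03),(-.07,-.03),(-.07,.03))]
print(w2pix(cal,P).round(0).tolist())
manip.hand_in(); st("end")
E
```

```text
10123 [281. 318. 360.] [148. 208. 282.]
[[355.0, 326.0], [282.0, 326.0], [276.0, 149.0], [361.0, 149.0]]
the job is handed in; nothing more can be done
the job is handed in; nothing more can be done
```

I finished the whole task and handed it in at about 59 s of the 72 s allowed. No verdict is reported, so the results below are from my own checks.

**What I did**
- **Charger box:** it stands in the carton's free space. I felt it touch the floor before letting go, and a wrist picture afterwards showed it upright.
- **Slides:** I pushed the knob and the range grip until they met resistance (11 N and 8 N). A top picture then showed both at the ends of their tracks, before anything went on the pan.
- **Parcel:** I lowered it until it touched the pan, 1 mm from the expected height, then let go and moved the hand clear. In the last wrist image its visible edges were within a few pixels of where they should be for the pan's centre. The gripper hid its far end.

**What went wrong or disagreed**
- **Fingertips short:** they sit about 37 mm behind the reported TCP. Because of this my first grasp closed on nothing (about 19 N on the hand, box unmoved), and my first push on each slide passed over it. I corrected for it from then on.
- **Camera disagreement:** the wrist and top cameras differ by about 4–5 mm sideways. I went with the wrist camera.
- **Final look missing:** the picture limit was reached, so I checked the parcel's placing by code only and did not look again at the charger box or the spray can, tape roll and phone-case box. I felt no unexpected contact near those three.

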